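# Line up the salvaged heatsinks by size on the parts tray

## Robot

A 6-joint arm with a two-finger parallel gripper is mounted at the origin on the work surface. World frame = base frame: x ahead of the robot, y to its left, z up, the work surface at z = 0. Lengths are in m, angles in rad, forces in N, time in s.
With the tool pointing down it reaches from about 0.375 to 0.925 m from the base axis. Payload 5.7 kg.
Tool frame: the origin (TCP) lies at the very end of the fingers, on their centre line; the grasp point (between the pads) lies 19 mm behind it; z points along the fingers, y is the direction in which the jaws open and shut (so a half turn about z gives the same grasp; the last joint's range is limited). The gripper opens to 85 mm and grips with 20 to 120 N. Pads are 22 mm wide; open, the fingers measure 114 mm over their backs; the gripper's body (76 mm by 85 mm) begins 54 mm behind the grasp point. The pads swing forward as they close: fully open they stand 13 mm farther back than shut.
Start: joints at [-1.386, 0.359, 1.51, -0, 1.272, -0.115], TCP at [0.177, -0.573, 0.231] pointing down, gripper open.
Joint ranges: [-2.97, 2.97], [-1.01, 2.36], [0.21, 2.38], [-0.96, 4.11], [0.2, 2.71], [-2.98, 2.98]. Speed limits (rad/s): [2.39, 2.39, 3.14, 3.14, 3.14, 3.14].

## Interface

Orientations are given as a rotation vector (axis times angle).
In Python, from rig import readout, snapshot, order, spotter gives the robot as it stands. The module is installed in compiled form; this text tells all that it offers.
- The arm moves only by the tool servo_tool, never from a script. Its argument "rows" is text: rows parted by semicolons, each of 6 numbers parted by spaces: the shift along the tool's x, y, z in mm, then the turn, a rotation vector about the tool's x, y, z in degrees. In form: dx dy dz wx wy wz; .... A call has 1 to 8 rows; each row shifts and turns the commanded pose from where the row before left it, along the tool's axes as they then stand; what a row does not reach is not made up. A row lasts 1/10 s, in which the tool goes at most 50 mm and 8.59 degrees, less where a joint would pass 70% of its speed; a pose out of reach is approached as far as the arm can. A call is refused whole if a number of a shift passes 50 or a number of a turn 8.59, either way. A call with a gripper value outside its range is refused whole. "claw" is the finger opening in mm, from 0 to 85.4, set as the call begins (left out, the last holds). The fingers move at their own pace and stop on an object; "force" is the grip in N (left out, the last holds). Time passes only in rows, so rows that do not move let the fingers close. It gives the time, the measured TCP pose, the force and the opening at its end, in the units of the state.
- readout.get_obs(): the state, without advancing time (a new reading comes with each control period).
- snapshot(name): name is "side" or "top" or "wrist"; returns a dict with "image" (384x512x3 uint8, red, green, blue), "mtx" (3x3 intrinsics, pixels), "rvec" (rotation vector, rad) and "tvec" (3), from world to camera coordinates, as OpenCV has them. Camera axes: x right, y down, z forward; pixel columns grow to the right and rows downward; lengths in m; the calibration is good to about 2 mm. A picture is of the moment at which its call begins. There is no depth.
- order.sign_off(): hands the job in, once; it reports no verdict.
Trained networks look in the newest picture that a camera, given by its name, has taken for a name from the list of things; names that differ only in an ending like _2 or _b are one class to them, and where a whole thing is asked for, a point or a joint stands for the part that bears it (a point fixed in the world has none). Each returns a list of dicts, best first, with "conf" (0 to 1); they miss things now and then, are a little off and sometimes report something else, mostly with a low value. They report only what shows in the picture. A call takes as long as a camera call.
- spotter.recognise(camera, query): "rect" ([left, top, right, bottom] in pixels, round what is visible of it).
- spotter.masks_of(camera, query): "mask" (384x512 bool, what is visible of it) and "rect" ([left, top, right, bottom] in pixels, round what is visible of it).
- spotter.pinpoint(camera, query): "position" ([column, row] in pixels: a listed point, or the origin of a listed thing).
The state is a dict: "t": time; "joint_positions": joint angles; "qvel": joint speeds; "effort": joint torques, N m; "position": TCP position; "tcp_rot": TCP orientation; "contact_force": force on the tool from outside, world axes, zero at the start; "ft_torque": the same for the moment, N m; "width": finger opening in m.
Only numpy, scipy, OpenCV 4.12 (cv2) and the standard library are available. Lean on these libraries where they do the work, as an engineer would, in place of code of your own. Each camera call takes 0.05 s, during which the arm holds its last target. There are 200 camera calls.

## Task

Line up the four finned aluminium heatsinks on the pads of the black parts tray in order of size: the smallest on the pad next to the cooling fan, each next pad a size larger, the largest on the pad next to the screw dish. Stand each on its base in the middle of its pad, squared up with its fins running across the tray (along the pad's long side), and leave the tall blue can where it stands.

Things in the scene. Friction and masses are not known exactly. Their poses are not given: they have to be found in the camera images.
- sink_p_center (a point): the smallest of four loose bare-aluminium finned heatsinks: a solid block to the grasp, 40 mm long (its x, along which its fins run) x 34 mm wide (its y, the same for all four) x 28 mm high; the point is its centre, 14 mm above its underside. It stands on its flat base, fins up (z), and may be turned any way; 45 g or so
- sink_q_center (a point): the second smallest of four loose bare-aluminium finned heatsinks: a solid block to the grasp, 52 mm long (its x, along which its fins run) x 34 mm wide (its y, the same for all four) x 36 mm high; the point is its centre, 18 mm above its underside. It stands on its flat base, fins up (z), and may be turned any way; 75 g or so
- sink_r_center (a point): the second largest of four loose bare-aluminium finned heatsinks: a solid block to the grasp, 64 mm long (its x, along which its fins run) x 34 mm wide (its y, the same for all four) x 44 mm high; the point is its centre, 22 mm above its underside. It stands on its flat base, fins up (z), and may be turned any way; 115 g or so
- sink_s_center (a point): the largest of four loose bare-aluminium finned heatsinks: a solid block to the grasp, 76 mm long (its x, along which its fins run) x 34 mm wide (its y, the same for all four) x 52 mm high; the point is its centre, 26 mm above its underside. It stands on its flat base, fins up (z), and may be turned any way; 165 g or so
- pad_a: cork-coloured rectangular pad, 90 x 46 mm, flush on the fixed black tray (115 x 580 mm, 6 mm thick); one of four alike in one straight row at 90 mm spacing, in the order a, b, c, d. Origin: the pad's centre, on the tray's top surface; x = the pad's long side, across the tray; y = along the row
- pad_b: cork-coloured rectangular pad, 90 x 46 mm, flush on the fixed black tray (115 x 580 mm, 6 mm thick); one of four alike in one straight row at 90 mm spacing, in the order a, b, c, d. Origin: the pad's centre, on the tray's top surface; x = the pad's long side, across the tray; y = along the row
- pad_c: cork-coloured rectangular pad, 90 x 46 mm, flush on the fixed black tray (115 x 580 mm, 6 mm thick); one of four alike in one straight row at 90 mm spacing, in the order a, b, c, d. Origin: the pad's centre, on the tray's top surface; x = the pad's long side, across the tray; y = along the row
- pad_d: cork-coloured rectangular pad, 90 x 46 mm, flush on the fixed black tray (115 x 580 mm, 6 mm thick); one of four alike in one straight row at 90 mm spacing, in the order a, b, c, d. Origin: the pad's centre, on the tray's top surface; x = the pad's long side, across the tray; y = along the row
- fan_center (a point): square grey cooling fan with black blades lying flat, 60 x 60 x 25 mm, fixed on the tray at one end of the row, 105 mm from the centre of the end pad (pad_a in some starts, pad_d in others); a round steel screw dish (56 mm across, 18 mm high, fixed) is at the other end. The point is the fan's centre, 12.5 mm above the tray
- cleaner_center (a point): bystander: blue can, 52 mm across and 150 mm high, standing loose at the left of the tray; the point is its centre

How it is judged:
By the outcome, as a careful person would: the job done as asked, in the order asked, and still so for the second after the job is handed in, with the robot touching nothing.
It also fails if it takes over 104 s, if anything falls off the work surface, if the arm or the gripper's body presses on something with over 40 N, if the wrist force passes 120 N, or if a joint passes its speed limit or range.

## Working session

There is one attempt and no reset: what is moved stays moved. The work goes in short steps, Python scripts to look and compute and a tool call to move; the robot and the scene stay as the last step left them, time stands still between calls to the robot, and variables do not carry over. Pictures are saved under pics/ and viewed, about 12 in all and at most 16, crops included, and the job is handed in when it is done.

Besides the shell and the picture viewer there is one more tool, called after "Call:" by a JSON object that holds its "api" and its "payload", one argument or row to a line. servo_tool: Moves the arm, as the interface text tells. Its arguments: {"type":"object","properties":{"rows":{"type":"string"},"claw":{"type":"number"},"force":{"type":"number"}},"required":["rows"]}

```bash
mkdir -p pics
cat > h.py <<'E'
import numpy as np, cv2
from rig import readout, snapshot, order, spotter
def cam(n,save=None):
    s=snapshot(n)
    if save: cv2.imwrite('pics/'+save,s['image'][:,:,::-1])
    return s
def ray(s,uv):
    R=cv2.Rodrigues(np.array(s['rvec'],float))[0]; t=np.array(s['tvec'],float).ravel()
    d=R.T@np.linalg.inv(s['mtx'])@np.array([uv[0],uv[1],1.]); return -R.T@t, d/np.linalg.norm(d)
def onplane(s,uv,z):
    c,d=ray(s,uv); return c+d*(z-c[2])/d[2]
def proj(s,P):
    return cv2.projectPoints(np.array(P,float).reshape(-1,3),np.array(s['rvec'],float),np.array(s['tvec'],float),np.array(s['mtx'],float),None)[0].reshape(-1,2)
def tri(obs):
    A=np.zeros((3,3));b=np.zeros(3)
    for s,uv in obs:
        c,d=ray(s,uv);M=np.eye(3)-np.outer(d,d);A+=M;b+=M@c
    return np.linalg.solve(A,b)
E
python3 - <<'E'
from h import *
np.set_printoptions(precision=3,suppress=True)
print(readout.get_obs())
S={n:cam(n,n+'0.png') for n in('top','side','wrist')}
for n in S: print(n,ray(S[n],(256,192)))
for q in ['sink_p_center','sink_q_center','sink_r_center','sink_s_center','pad_a','pad_b','pad_c','pad_d','fan_center','cleaner_center']:
    for n in('top','side'):
        for r in spotter.pinpoint(n,q)[:5]: print(q,n,np.round(r['position'],1),round(r['conf'],2),onplane(S[n],r['position'],.02))
E
cd pics; python3 -c "
import cv2
for n in('top','side'):cv2.imwrite(n+'0b.png',cv2.resize(cv2.imread(n+'0.png'),(800,600)))"
```

```text
{'t': 0.0, 'joint_positions': array([-1.386,  0.36 ,  1.511,  0.   ,  1.273, -0.115]), 'qvel': array([ 0.001, -0.   , -0.   ,  0.   , -0.002, -0.   ]), 'effort': array([  0.002, -52.761, -27.862,  -0.   ,   0.013,  -0.   ]), 'position': array([ 0.177, -0.573,  0.23 ]), 'tcp_rot': array([-3.104, -0.469,  0.   ]), 'contact_force': array([-0.62 ,  0.954, -0.196]), 'ft_torque': array([-0.022,  0.072, -0.023]), 'width': 0.0853407982561594}
top (array([0.302, 0.096, 1.315]), array([ 0.181, -0.035, -0.983]))
side (array([ 0.429, -0.682,  0.876]), array([ 0.129,  0.709, -0.694]))
wrist (array([ 0.242, -0.554,  0.373]), array([-0.258, -0.071, -0.964]))
sink_p_center top [301.5 230.2] 0.59 [ 0.438 -0.074  0.02 ]
sink_p_center side [224.2 260.6] 0.67 [ 0.447 -0.067  0.02 ]
sink_q_center top [164.4 248.5] 0.5 [0.383 0.293 0.02 ]
sink_q_center side [193.7 180.4] 0.76 [0.384 0.292 0.02 ]
sink_r_center top [248.8 227.9] 0.64 [0.442 0.069 0.02 ]
sink_r_center side [216.2 225.9] 0.57 [0.439 0.067 0.02 ]
sink_s_center top [384.  246.5] 0.63 [ 0.397 -0.296  0.02 ]
sink_s_center top [303.3 227.2] 0.5 [ 
[... 1460 characters left out ...]
.02 ]
pad_d top [262.2 151.2] 0.67 [0.656 0.034 0.02 ]
pad_d top [294.3 155.9] 0.67 [ 0.645 -0.055  0.02 ]
pad_d top [326.4 154.7] 0.59 [ 0.65  -0.145  0.02 ]
pad_d side [306.6 275.5] 0.8 [ 0.663 -0.157  0.02 ]
pad_d side [299.3 249.3] 0.72 [ 0.667 -0.068  0.02 ]
pad_d side [286.4 223.8] 0.71 [0.654 0.035 0.02 ]
pad_d side [278.  207.4] 0.57 [0.644 0.108 0.02 ]
fan_center top [190.8 151.9] 0.66 [0.651 0.232 0.02 ]
fan_center top [250.2 225.7] 0.62 [0.448 0.065 0.02 ]
fan_center top [292.9 152.9] 0.45 [ 0.653 -0.051  0.02 ]
fan_center side [272.8 182.4] 0.78 [0.654 0.228 0.02 ]
cleaner_center top [ 89.9 150. ] 0.96 [0.651 0.511 0.02 ]
cleaner_center side [252.  126.1] 0.91 [0.644 0.583 0.02 ]
```

View pics/top0b.png

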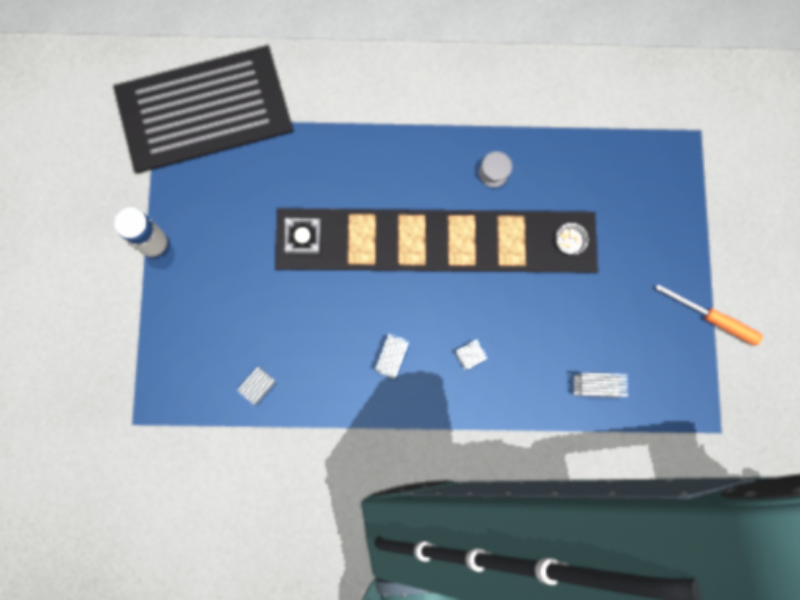

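View pics/side0b.png

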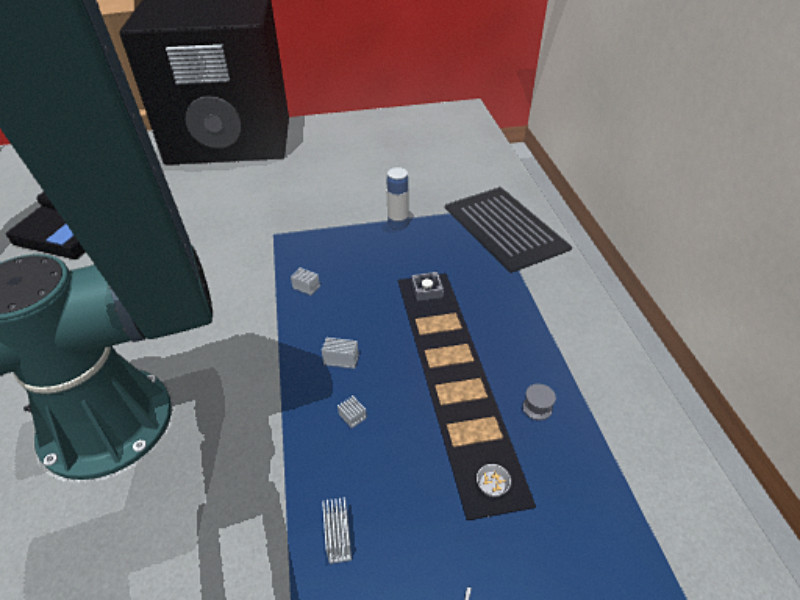

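Top view: the fan is at the tray's left end (+y), about (302,236) in the enlarged picture, and the dish is at the right, about (571,238). The sinks are q (256,385), r (392,355), p (470,353) and s (600,385). The side view agrees. Next I fit box models to the masks from both cameras.

```bash
cat >> h.py <<'E'
from scipy.optimize import minimize
DIM=dict(p=(.040,.034,.028),q=(.052,.034,.036),r=(.064,.034,.044),s=(.076,.034,.052))
def box(x,y,z,yaw,d):   # z = underside
    c,s=np.cos(yaw),np.sin(yaw); P=[]
    for a in(-.5,.5):
        for b in(-.5,.5):
            for k in((0,1) if d[2] else (0,)):
                P.append((x+c*a*d[0]-s*b*d[1], y+s*a*d[0]+c*b*d[1], z+k*d[2]))
    return np.array(P)
def sil(s,P,k=4):
    m=np.zeros((384*k,512*k),np.uint8); h=cv2.convexHull(proj(s,P).astype(np.float32))
    cv2.fillConvexPoly(m,np.round((h*1.0+.5)*k*16-8).astype(np.int32),1,shift=4); return cv2.resize(m.astype(np.float32),(512,384),interpolation=cv2.INTER_AREA)
def fit(obs,boxes,p0,fz=True,steps=(.01,.01,.006,.2)):
    """obs: [(snap,mask)], boxes(p)->list of point arrays"""
    def cost(p):
        c=0
        for s,m in obs:
            a=np.zeros((384,512),np.float32)
            for P in boxes(p): a=np.maximum(a,sil(s,P))
            c+=1-np.minimum(a,m).sum()/np.maximum(a,m).sum()
        return c/len(obs)
    n=4 if fz else 3
    f=(lambda v:cost((v[0],v[1],v[2],v[3]))) if fz else (lambda v:cost((v[0],v[1],p0[2],v[2])))
    best=None
    v0=np.array(p0 if fz else (p0[0],p0[1],p0[3])); st=np.array(steps if fz else (steps[0],steps[1],steps[3]))
    for it in range(2):
        sx=np.vstack([v0]+[v0+np.eye(n)[i]*st[i]/(1+2*it) for i in range(n)])
        r=minimize(f,v0,method='Nelder-Mead',options=dict(initial_simplex=sx,maxiter=120,xatol=1e-4,fatol=1e-4)); v0=r.x
    return r.x,r.fun
def bestmask(n,q,s,P):
    """mask whose centre is nearest the projection of P"""
    L=spotter.masks_of(n,q); u=proj(s,P)[0]; b=None
    for r in L:
        l,t,R,B=r['rect']; d=np.hypot((l+R)/2-u[0],(t+B)/2-u[1])
        if b is None or d<b[0]: b=(d,r)
    return None if b is None else (b[1]['mask'].astype(np.float32),round(b[0],1),round(b[1]['conf'],2))
def gopose(x,y,z,yaw):
    """rows (mm,deg) from the present pose: turn first, then shift. yaw= world angle of tool x, mod pi/2*2"""
    from scipy.spatial.transform import Rotation as Rn
    o=readout.get_obs(); R=Rn.from_rotvec(o['tcp_rot']).as_matrix(); cur=np.arctan2(R[1,0],R[0,0])
    dy=(yaw-cur+np.pi/2)%np.pi-np.pi/2
    Rz=Rn.from_euler('z',dy).as_matrix()@R
    d=np.array([x,y,z])-o['position']; print('tilt',np.round(R[2],3),'turn wz deg %.1f'%-np.degrees(dy),'then shift tool mm',np.round(Rz.T@d*1e3,1),'unturned',np.round(R.T@d*1e3,1),'j6',round(o['joint_positions'][5],2))
E
cat > f0.py <<'E'
from h import *
np.set_printoptions(precision=4,suppress=True)
S={n:cam(n) for n in('top','side')}
G=dict(p=(.44,-.072),q=(.384,.292),r=(.441,.067),s=(.395,-.295))
for k,g in G.items():
    obs=[]
    for n in S:
        m=bestmask(n,f'sink_{k}_center',S[n],(*g,DIM[k][2]/2))
        if m is not None and m[1]<12: obs.append((S[n],m[0]))
        print(k,n,m[1:] if m else None)
    b=min((fit(obs,lambda p:[box(*p,DIM[k])],(*g,0.,a)) for a in np.arange(4)*np.pi/4+.1),key=lambda r:r[1])
    print(k,b)
obs=[]
for n in S:
    M=np.zeros((384,512),np.float32)
    for r in spotter.masks_of(n,'pad_a'):
        l,t,R,B=r['rect']; w=onplane(S[n],((l+R)/2,(t+B)/2),.006)
        print(n,round(r['conf'],2),w[:2])
        if r['conf']>.5 and abs(w[0]-.65)<.03: M=np.maximum(M,r['mask'])
    obs.append((S[n],M))
def pads(p): return [box(p[0]-np.sin(p[3])*k,p[1]+np.cos(p[3])*k,p[2],p[3],(.09,.046,0)) for k in(-.135,-.045,.045,.135)]
print('row',fit(obs,pads,(.652,-.009,.006,0.),steps=(.01,.01,.006,.05)))
E
time python3 f0.py
```

```text
p top (np.float64(1.3), 0.46)
p side (np.float64(1.9), 0.66)
p (array([ 0.4484, -0.0721,  0.0012,  2.1048]), np.float64(0.20491668581962585))
q top (np.float64(0.6), 0.53)
q side (np.float64(0.9), 0.69)
q (array([0.389 , 0.2935, 0.0027, 2.4826]), np.float64(0.07641831040382385))
r top (np.float64(1.9), 0.62)
r side (np.float64(1.5), 0.6)
r (array([ 0.4422,  0.0637,  0.0049, -0.3449]), np.float64(0.08694145083427429))
s top (np.float64(3.3), 0.68)
s side (np.float64(1.7), 0.78)
s (array([ 0.3987, -0.292 , -0.0056,  1.543 ]), np.float64(0.09930109977722168))
top 0.97 [0.658  0.1229]
top 0.9 [0.6547 0.028 ]
top 0.64 [ 0.6571 -0.1516]
top 0.6 [ 0.6537 -0.0619]
side 0.96 [ 0.6521 -0.1514]
side 0.72 [ 0.6624 -0.0628]
side 0.61 [0.6476 0.1268]
side 0.55 [0.6544 0.0413]
row (array([ 0.6563, -0.0141,  0.009 ,  0.0079]), np.float64(0.07833850383758545))
real	1m6.721s
user	1m5.779s
sys	0m17.220s
```

```bash
python3 -c "
from h import *
gopose(.3987,-.292,.2,1.543)"
```

```text
tilt [ 0. -0. -1.] turn wz deg -71.2 then shift tool mm [287.3 213.6  31.3] unturned [ 294.7 -203.2   31.3] j6 -0.12
```

Call:
{"api": "servo_tool", "payload": {
  "rows": "37 -25 4 0 0 0;37 -25 4 0 0 0;37 -25 4 0 0 0;37 -25 4 0 0 0;37 -25 4 0 0 0;37 -25 4 0 0 0;37 -25 4 0 0 0;37 -25 3 0 0 0",
  "claw": 70
}}

```text
t: 2.55
position: [0.4019, -0.2933, 0.2003]
tcp_rot: [3.106, 0.469, 0.0]
contact_force: [0.6, -0.5, 0.7]
width: 0.0699
```

Call:
{"api": "servo_tool", "payload": {
  "rows": "0 0 0 0 0 -8;0 0 0 0 0 -8;0 0 0 0 0 -8;0 0 0 0 0 -8;0 0 0 0 0 -8;0 0 0 0 0 -8;0 0 0 0 0 -8;0 0 0 0 0 -8"
}}

```text
t: 3.35
position: [0.401, -0.2947, 0.2004]
tcp_rot: [2.38, 2.051, 0.0]
contact_force: [0.3, -0.0, -0.1]
width: 0.07
```

Call:
{"api": "servo_tool", "payload": {
  "rows": "0 0 0 0 0 -7.2;0 0 0 0 0 0;0 0 0 0 0 0"
}}

```text
t: 3.65
position: [0.401, -0.2948, 0.2004]
tcp_rot: [2.256, 2.186, 0.0]
contact_force: [-0.3, 0.3, 0.1]
width: 0.0698
```

```bash
cat > look.py <<'E'
from h import *
import sys
np.set_printoptions(precision=4,suppress=True)
k,x,y,yaw,name=sys.argv[1],*map(float,sys.argv[2:5]),sys.argv[5]
s=cam('wrist'); m=bestmask('wrist',f'sink_{k}_center',s,(x,y,DIM[k][2]/2)); print(m[1:] if m else None)
z=float(sys.argv[6]) if len(sys.argv)>6 else 0.
im=s['image'][:,:,::-1].copy()
if m is not None:
    v,f=fit([(s,m[0])],lambda p:[box(*p,DIM[k])],(x,y,z,yaw),fz=False,steps=(.005,.005,.005,.1)); print(v,f)
    cv2.drawContours(im,cv2.findContours(m[0].astype(np.uint8),0,1)[0],-1,(0,0,255),1)
    P=np.array(box(v[0],v[1],z,v[2],DIM[k]))
    for i in range(8):
        for j in range(i):
            if bin(i^j).count('1')==1: cv2.line(im,*[tuple(map(int,np.round(q))) for q in proj(s,P[[i,j]])],(0,255,0),1)
cv2.imwrite('pics/'+name,im)
np.savez('pics/'+name[:-4]+'.npz',**s)
E
python3 look.py s .3987 -.292 1.543 ws.png; python3 -c "
from h import *
gopose(.3987,-.292,.2,1.543)"
```

```text
(np.float64(5.0), 0.77)
[ 0.3981 -0.2924  1.5518] 0.07748681306838989
tilt [ 0.  0. -1.] turn wz deg -0.2 then shift tool mm [ 2.7 -2.3  0.3] unturned [ 2.7 -2.3  0.3] j6 -0.74
```

View pics/ws.png

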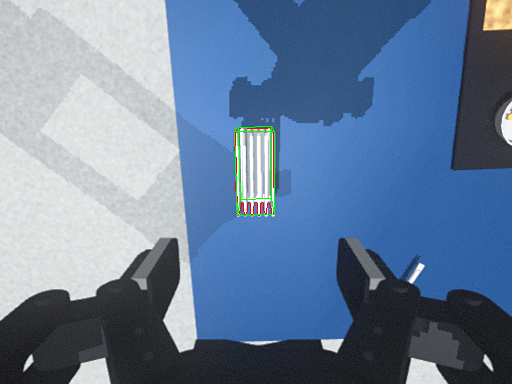

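Wrist view: s is at about (256,170), the overlaid model matches, and it lies between the fingers. Descending to grasp.

Call:
{"api": "servo_tool", "payload": {
  "rows": "2.4 -2.8 30 0 0 -0.7;0 0 40 0 0 0;0 0 40 0 0 0;0 0 40 0 0 0;0 0 25 0 0 0;0 0 12 0 0 0;0 0 0 0 0 0"
}}

```text
t: 4.45
position: [0.3975, -0.2916, 0.0121]
tcp_rot: [-2.238, -2.2, -0.0]
contact_force: [0.6, 0.0, -0.1]
width: 0.0699
```

Call:
{"api": "servo_tool", "payload": {
  "rows": "0 0 0 0 0 0;0 0 0 0 0 0;0 0 0 0 0 0;0 0 0 0 0 0;0 0 0 0 0 0;0 0 0 0 0 0",
  "claw": 20,
  "force": 40
}}

```text
t: 5.05
position: [0.3992, -0.2932, 0.0148]
tcp_rot: [2.237, 2.201, 0.0]
contact_force: [0.2, 0.3, 7.2]
width: 0.0336
```

Call:
{"api": "servo_tool", "payload": {
  "rows": "0 0 -15 0 0 0;0 0 -30 0 0 0;0 0 -40 0 0 0;0 0 -40 0 0 0;0 0 -40 0 0 0;0 0 0 0 0 0;0 0 0 0 0 0"
}}

```text
t: 5.75
position: [0.3986, -0.2926, 0.1795]
tcp_rot: [2.237, 2.201, 0.0]
contact_force: [-0.4, 0.6, -2.3]
width: 0.0337
```

```bash
python3 -c "
from h import *
gopose(.656,-.149,.178,0.008)"
```

```text
tilt [-0.002  0.002 -1.   ] turn wz deg 88.6 then shift tool mm [ 258.6 -141.5    0.7] unturned [147.7 255.1   1.8] j6 -0.76
```

Call:
{"api": "servo_tool", "payload": {
  "rows": "21 36.5 0 0 0 0;21 36.5 0 0 0 0;21 36.5 0 0 0 0;21 36.5 0 0 0 0;21 36.5 0 0 0 0;21 36.5 0 0 0 0;21 36 0 0 0 0"
}}

```text
t: 6.45
position: [0.6554, -0.1477, 0.1755]
tcp_rot: [-2.236, -2.201, 0.003]
contact_force: [0.8, -1.3, -1.1]
width: 0.0336
```

Call:
{"api": "servo_tool", "payload": {
  "rows": "0 0 0 0 0 8.1;0 0 0 0 0 8.1;0 0 0 0 0 8.1;0 0 0 0 0 8.1;0 0 0 0 0 8.1;0 0 0 0 0 8.1;0 0 0 0 0 8.1;0 0 0 0 0 8.1"
}}

```text
t: 7.25
position: [0.6538, -0.1488, 0.1754]
tcp_rot: [-3.071, -0.651, 0.006]
contact_force: [0.4, 1.1, -1.4]
width: 0.0337
```

Call:
{"api": "servo_tool", "payload": {
  "rows": "0 0 20 0 0 8.1;0 0 30 0 0 8.1;0 0 30 0 0 7.6;0 0 0 0 0 0;0 0 0 0 0 0"
}}

```text
t: 7.75
position: [0.654, -0.1488, 0.0965]
tcp_rot: [-3.14, -0.019, 0.006]
contact_force: [0.9, 0.2, -1.1]
width: 0.0335
```

```bash
cat > lookp.py <<'E'
from h import *
import sys
np.set_printoptions(precision=4,suppress=True)
s=cam('wrist',sys.argv[1]); np.savez('pics/'+sys.argv[1][:-4]+'.npz',**s)
for q in ('pad_a','sink_s_center'):
    for r in spotter.masks_of('wrist',q): print(q,np.round(r['rect']),round(r['conf'],2), onplane(s,((r['rect'][0]+r['rect'][2])/2,(r['rect'][1]+r['rect'][3])/2),.006)[:2])
print(proj(s,box(.656,-.149,.006,.008,(.09,.046,0))))
gopose(.656,-.149,.02,0.008)
E
python3 lookp.py wp1.png
```

```text
pad_a [  0. 130.  48. 246.] 0.89 [0.657  0.0198]
pad_a [ 96. 126. 171. 248.] 0.78 [ 0.6589 -0.0598]
sink_s_center [204. 162. 312. 345.] 0.95 [ 0.6071 -0.1502]
[[286.7906 249.2977]
 [226.45   248.96  ]
 [290.5206 129.7016]
 [223.7753 129.3495]]
tilt [ 0.002  0.001 -1.   ] turn wz deg 0.1 then shift tool mm [-0.8 -0.8 79.7] unturned [-0.8 -0.8 79.7] j6 1.23
```

View pics/wp1.png

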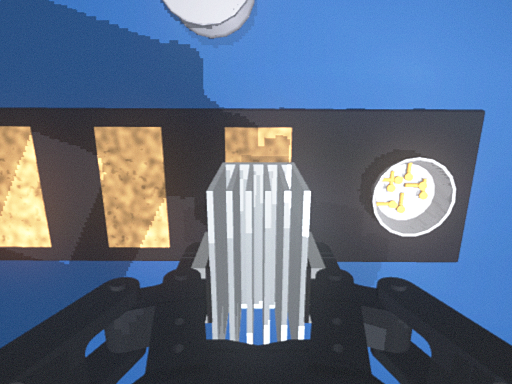

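```bash
cat > fitp.py <<'E'
# usage: fitp.py npz sinkkey z_under x y  ; pad guess rest: row x y yaw, indices of pads wholly visible
from h import *
import sys
np.set_printoptions(precision=4,suppress=True)
s=dict(np.load(sys.argv[1])); k=sys.argv[2]; zu,x,y=map(float,sys.argv[3:6]); vis=[float(a) for a in sys.argv[6].split(',')]
hsv=cv2.cvtColor(s['image'],cv2.COLOR_RGB2HSV)
cork=cv2.inRange(hsv,(8,60,60),(28,255,255)); cork=cv2.morphologyEx(cork,cv2.MORPH_OPEN,np.ones((3,3)))
P=lambda p:[box(p[0]-np.sin(p[3])*(c+.0141),p[1]+np.cos(p[3])*(c+.0141),p[2],p[3],(.09,.046,0)) for c in vis]
roi=np.zeros((384,512),np.float32)
for b in P((.656,-.0141,.006,.008)): roi=np.maximum(roi,cv2.dilate(sil(s,b),np.ones((21,21))))
m=((cork>0)&(roi>0)).astype(np.float32)
m=cv2.morphologyEx(m,cv2.MORPH_CLOSE,np.ones((7,7)))
v,f=fit([(s,m)],P,(.656,-.0141,.006,.008),fz=False,steps=(.004,.004,.004,.03)); print('row',v,f)
if k!='-':
    m=bestmask('wrist',f'sink_{k}_center',s,(x,y,zu+DIM[k][2]/2)); print(m[1:])
    print('sink',fit([(s,m[0])],lambda p:[box(*p,DIM[k])],(x,y,zu,.008),fz=False,steps=(.004,.004,.004,.05)))
E
python3 fitp.py pics/wp1.npz s .0817 .654 -.1488 -.0591
```

```text
row [ 0.657  -0.0142 -0.0012] 0.035460829734802246
(np.float64(7.4), 0.95)
sink (array([ 0.6548, -0.1499,  0.0118]), np.float64(0.22149193286895752))
```

Call:
{"api": "servo_tool", "payload": {
  "rows": "2 0.3 20 0 0 0.3;0 0 30 0 0 0;0 0 15 0 0 0;0 0 7 0 0 0;0 0 2 0 0 0;0 0 0 0 0 0;0 0 0 0 0 0"
}}

```text
t: 8.65
position: [0.6585, -0.1499, 0.0255]
tcp_rot: [3.141, 0.005, 0.003]
contact_force: [0.5, -0.4, -0.9]
width: 0.0338
```

```bash
python3 -c "
from h import *
print(readout.get_obs()['contact_force'])
gopose(.6565,-.1492,.0208,0.005)"
```

```text
[ 0.5012034  -0.42533628 -0.92886069]
tilt [ 0.002  0.001 -1.   ] turn wz deg -0.1 then shift tool mm [-2.  -0.8  4.7] unturned [-2.  -0.8  4.7] j6 1.24
```

Call:
{"api": "servo_tool", "payload": {
  "rows": "-1.5 -0.5 2.5 0 0 0;0 0 0 0 0 0;0 0 1 0 0 0;0 0 0 0 0 0"
}}

```text
t: 9.05
position: [0.6561, -0.1491, 0.0209]
tcp_rot: [-3.142, -0.005, -0.0]
contact_force: [0.7, 0.6, -1.4]
width: 0.0336
```

Call:
{"api": "servo_tool", "payload": {
  "rows": "0 0 1 0 0 0;0 0 0 0 0 0;0 0 0 0 0 0"
}}

```text
t: 9.35
position: [0.6561, -0.1491, 0.0208]
tcp_rot: [3.142, 0.005, 0.0]
contact_force: [-2.5, 1.0, 6.0]
width: 0.0338
```

Call:
{"api": "servo_tool", "payload": {
  "rows": "0 0 0 0 0 0;0 0 0 0 0 0;0 0 0 0 0 0;0 0 0 0 0 0",
  "claw": 60
}}

```text
t: 9.75
position: [0.656, -0.1491, 0.0197]
tcp_rot: [-3.141, -0.005, 0.0]
contact_force: [-0.4, 0.3, 0.3]
width: 0.06
```

Call:
{"api": "servo_tool", "payload": {
  "rows": "0 0 -20 0 0 0;0 0 -40 0 0 0;0 0 -40 0 0 0;0 0 -40 0 0 0;0 0 -40 0 0 0;0 0 0 0 0 0;0 0 0 0 0 0"
}}

```text
t: 10.45
position: [0.6567, -0.1494, 0.2011]
tcp_rot: [3.141, 0.005, 0.004]
contact_force: [0.1, 0.8, -1.4]
width: 0.06
```

```bash
python3 look.py s .656 -.149 0.005 ws2.png .006; python3 fitp.py pics/ws2.npz - 0 0 0 -.0591; python3 -c "
from h import *
gopose(.4484,-.0721,.2,2.1)
gopose(.4422,.0637,.2,-.345)"
```

```text
(np.float64(4.1), 0.55)
[ 0.6573 -0.15    0.0077] 0.13700789213180542
row [ 0.6561 -0.0145  0.0189] 0.09189260005950928
tilt [-0.002 -0.001 -1.   ] turn wz deg 59.9 then shift tool mm [-170.5  139.6   -1.3] unturned [-206.4  -77.4   -1. ] j6 1.24
tilt [-0.002 -0.001 -1.   ] turn wz deg 19.9 then shift tool mm [-272.1 -128.    -0.8] unturned [-212.2 -213.2   -0.9] j6 1.24
```

View pics/ws2.png

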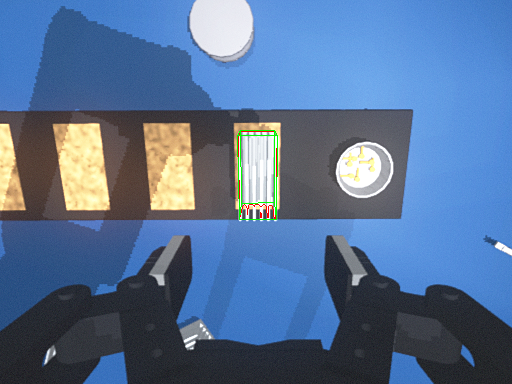

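s is centred and square on its pad (sink at about 240–277 columns, pad at 235–280). Next is p.

Call:
{"api": "servo_tool", "payload": {
  "rows": "-34 -13 0 0 0 0;-34 -13 0 0 0 0;-34 -13 0 0 0 0;-34 -13 0 0 0 0;-34 -13 0 0 0 0;-34 -12 0 0 0 0;0 0 0 0 0 0"
}}

```text
t: 11.25
position: [0.4447, -0.0702, 0.1974]
tcp_rot: [-3.138, -0.006, 0.015]
contact_force: [-0.4, -0.0, -0.6]
width: 0.06
```

```bash
python3 look.py p .4484 -.0721 2.1 wpp.png
python3 - <<'E'
import cv2
i=cv2.imread('pics/wpp.png'); cv2.imwrite('pics/wpp2.png',cv2.resize(i[90:330,120:440],(800,600)))
from h import *
gopose(.4484,-.0721,.2,2.1)
E
```

```text
(np.float64(2.5), 0.84)
[ 0.4488 -0.074   2.0675] 0.08844709396362305
tilt [-0.002 -0.001 -1.   ] turn wz deg 59.9 then shift tool mm [-1.3  1.7 -1.2] unturned [-2.2 -0.2 -1.2] j6 1.26
```

View pics/wpp2.png

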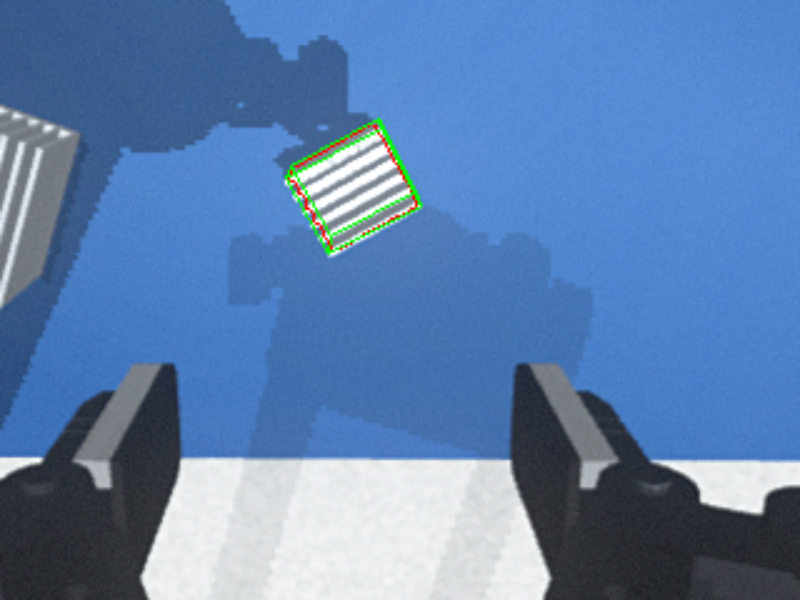

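Call:
{"api": "servo_tool", "payload": {
  "rows": "0 0 5 0 0 7.7;0 0 5 0 0 7.7;0 0 10 0 0 7.7;0 0 10 0 0 7.7;0 0 15 0 0 7.7;0 0 15 0 0 7.7;0 0 20 0 0 7.7;0 0 20 0 0 7.7"
}}

```text
t: 12.15
position: [0.4534, -0.0734, 0.0986]
tcp_rot: [-2.696, 1.612, -0.001]
contact_force: [-0.3, 0.5, -0.8]
width: 0.0599
```

Call:
{"api": "servo_tool", "payload": {
  "rows": "0 0 0 0 0 0;0 0 0 0 0 0"
}}

```text
t: 12.35
position: [0.4524, -0.073, 0.0993]
tcp_rot: [2.704, -1.6, -0.002]
contact_force: [-0.5, 0.2, 0.6]
width: 0.06
```

```bash
python3 look.py p .4488 -.074 2.0675 wpp3.png; python3 -c "
from h import *
gopose(.4488,-.074,.004,2.0675)"
```

```text
(np.float64(4.4), 0.71)
[ 0.4488 -0.0737  2.1004] 0.1238892674446106
tilt [ 0.001 -0.001 -1.   ] turn wz deg 0.3 then shift tool mm [-1.3  4.1 96.4] unturned [-1.4  4.1 96.4] j6 2.33
```

Call:
{"api": "servo_tool", "payload": {
  "rows": "-1.3 3.7 20 0 0 -0.4;0 0 30 0 0 0;0 0 25 0 0 0;0 0 14 0 0 0;0 0 6 0 0 0;0 0 0 0 0 0"
}}

```text
t: 13.05
position: [0.4484, -0.0735, 0.0049]
tcp_rot: [-2.707, 1.594, -0.0]
contact_force: [-0.6, 0.1, -0.5]
width: 0.06
```

Call:
{"api": "servo_tool", "payload": {
  "rows": "0 0 0 0 0 0;0 0 0 0 0 0;0 0 0 0 0 0;0 0 0 0 0 0;0 0 0 0 0 0;0 0 0 0 0 0",
  "claw": 20,
  "force": 40
}}

```text
t: 13.65
position: [0.4489, -0.0737, 0.0059]
tcp_rot: [-2.706, 1.594, -0.004]
contact_force: [-0.5, 0.1, 6.1]
width: 0.0333
```

Call:
{"api": "servo_tool", "payload": {
  "rows": "0 0 -15 0 0 0;0 0 -30 0 0 0;0 0 -40 0 0 0;0 0 -40 0 0 0;0 0 -40 0 0 0;0 0 0 0 0 0;0 0 0 0 0 0"
}}

```text
t: 14.35
position: [0.4486, -0.0736, 0.1711]
tcp_rot: [-2.706, 1.594, -0.005]
contact_force: [-0.5, -0.3, -0.7]
width: 0.0331
```

```bash
python3 -c "
from h import *
gopose(.6567,.1208,.17,0.006)"
```

```text
tilt [ 0.002 -0.002 -1.   ] turn wz deg -61.4 then shift tool mm [ 209.2 -193.1    2.1] unturned [ -69.2 -276.2    1.6] j6 2.32
```

Call:
{"api": "servo_tool", "payload": {
  "rows": "0 0 0 0 0 -7.7;0 0 0 0 0 -7.7;0 0 0 0 0 -7.7;0 0 0 0 0 -7.7;0 0 0 0 0 -7.7;0 0 0 0 0 -7.7;0 0 0 0 0 -7.7;0 0 0 0 0 -7.5"
}}

```text
t: 15.15
position: [0.4464, -0.0729, 0.1681]
tcp_rot: [-3.14, -0.019, 0.006]
contact_force: [0.8, -0.0, -1.3]
width: 0.0329
```

Call:
{"api": "servo_tool", "payload": {
  "rows": "30 -27.6 0 0 0 0;30 -27.6 0 0 0 0;30 -27.6 0 0 0 0;30 -27.6 0 0 0 0;30 -27.6 0 0 0 0;30 -27.6 0 0 0 0;29 -27.5 0 0 0 0"
}}

```text
t: 15.85
position: [0.6553, 0.1223, 0.1673]
tcp_rot: [3.141, 0.011, -0.006]
contact_force: [0.7, -0.6, -0.4]
width: 0.0333
```

Call:
{"api": "servo_tool", "payload": {
  "rows": "0 0 30 0 0 0;0 0 30 0 0 0;0 0 20 0 0 0;0 0 0 0 0 0;0 0 0 0 0 0"
}}

```text
t: 16.35
position: [0.6545, 0.121, 0.0884]
tcp_rot: [3.141, 0.01, -0.005]
contact_force: [0.3, -0.6, 0.3]
width: 0.0335
```

```bash
python3 lookp.py wp2.png; python3 fitp.py pics/wp2.npz p .084 .6567 .1208 .0309; python3 -c "
from h import *
gopose(.6567,.1208,.0119,0.006)"
```

```text
pad_a [344. 135. 427. 255.] 0.86 [0.6576 0.0305]
pad_a [222. 132. 292. 204.] 0.77 [0.6762 0.1205]
pad_a [473. 131. 512. 257.] 0.6 [ 0.6588 -0.0448]
[[652.1098 257.3604]
 [589.9392 257.3555]
 [695.1416 134.7183]
 [626.1756 134.7309]]
tilt [ 0.002 -0.    -1.   ] turn wz deg -0.1 then shift tool mm [ -2.8 270.1  70.9] unturned [ -2.4 270.1  70.9] j6 1.64
row [ 0.6571 -0.0143  0.0099] 0.03821563720703125
(np.float64(7.8), 0.82)
sink (array([0.6546, 0.1199, 0.009 ]), np.float64(0.1682528257369995))
tilt [ 0.002 -0.    -1.   ] turn wz deg 0.0 then shift tool mm [-0.1  0.3 79.3] unturned [-0.1  0.3 79.3] j6 1.64
```

View pics/wp2.png

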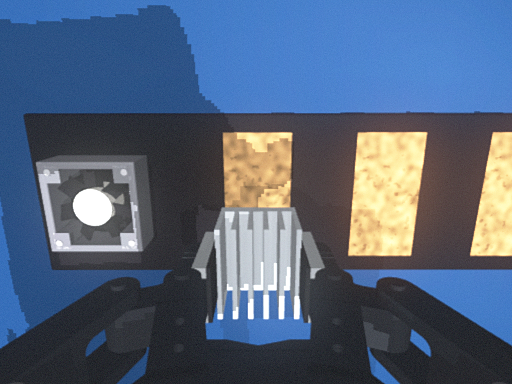

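Call:
{"api": "servo_tool", "payload": {
  "rows": "0.5 0.3 30 0 0 0;0 0 30 0 0 0;0 0 10 0 0 0;0 0 4 0 0 0;0 0 2 0 0 0;0 0 0 0 0 0;0 0 0 0 0 0"
}}

```text
t: 17.25
position: [0.6572, 0.1209, 0.0152]
tcp_rot: [-3.141, -0.01, -0.003]
contact_force: [0.0, 1.1, -0.3]
width: 0.0331
```

```bash
python3 -c "
from h import *
print(readout.get_obs()['contact_force'])
gopose(.6567,.1207,.0119,0.006)"
```

```text
[ 0.0217219   1.0643128  -0.30490202]
tilt [ 0.002 -0.    -1.   ] turn wz deg 0.0 then shift tool mm [-0.5  0.2  3.3] unturned [-0.5  0.2  3.3] j6 1.64
```

Call:
{"api": "servo_tool", "payload": {
  "rows": "-0.3 0 1.5 0 0 0;0 0 0.8 0 0 0;0 0 0 0 0 0;0 0 0 0 0 0"
}}

```text
t: 17.65
position: [0.6561, 0.1208, 0.012]
tcp_rot: [-3.141, -0.01, -0.001]
contact_force: [-0.5, -0.9, 2.9]
width: 0.0329
```

Call:
{"api": "servo_tool", "payload": {
  "rows": "0 0 1 0 0 0;0 0 0 0 0 0;0 0 0 0 0 0"
}}

```text
t: 17.95
position: [0.6562, 0.1208, 0.012]
tcp_rot: [-3.141, -0.01, -0.001]
contact_force: [-3.5, 0.1, 10.2]
width: 0.0331
```

Call:
{"api": "servo_tool", "payload": {
  "rows": "0 0 0 0 0 0;0 0 0 0 0 0;0 0 0 0 0 0;0 0 0 0 0 0",
  "claw": 60
}}

```text
t: 18.35
position: [0.6556, 0.1208, 0.0101]
tcp_rot: [-3.142, -0.01, 0.001]
contact_force: [-1.1, -1.6, 0.0]
width: 0.0601
```

Call:
{"api": "servo_tool", "payload": {
  "rows": "0 0 -20 0 0 0;0 0 -40 0 0 0;0 0 -40 0 0 0;0 0 -40 0 0 0;0 0 -48 0 0 0;0 0 0 0 0 0;0 0 0 0 0 0"
}}

```text
t: 19.05
position: [0.6568, 0.1209, 0.2001]
tcp_rot: [-3.141, -0.01, -0.005]
contact_force: [-0.2, 1.3, -0.7]
width: 0.06
```

```bash
python3 look.py p .656 .1208 0.005 wp3.png .006; python3 fitp.py pics/wp3.npz - 0 0 0 -.0591,.0309; python3 -c "
from h import *
gopose(.4422,.0637,.2,-.345)"
```

```text
(np.float64(3.4), 0.76)
[0.657  0.1203 0.0157] 0.10338854789733887
row [ 0.6566 -0.0139  0.0074] 0.0656578540802002
tilt [-0.002  0.    -1.   ] turn wz deg 20.1 then shift tool mm [-180.8  125.5   -2.4] unturned [-212.9   55.6   -2.3] j6 1.64
```

View pics/wp3.png

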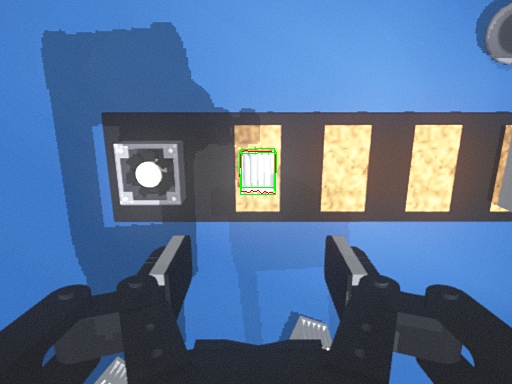

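p is centred and square on the pad next to the fan (sink at about (258,172), pad 235–281 × 125–212). Next is r: turn, then shift.

Call:
{"api": "servo_tool", "payload": {
  "rows": "-36 9.3 0 0 0 0;-36 9.3 0 0 0 0;-36 9.3 0 0 0 0;-36 9.3 0 0 0 0;-35 9.3 0 0 0 0;-34 9.2 0 0 0 0"
}}

```text
t: 19.75
position: [0.4401, 0.0634, 0.1966]
tcp_rot: [-3.141, -0.01, 0.007]
contact_force: [0.5, 0.8, 0.4]
width: 0.0601
```

Call:
{"api": "servo_tool", "payload": {
  "rows": "0 0 10 0 0 7;0 0 10 0 0 7;0 0 10 0 0 6.1;0 0 0 0 0 0;0 0 0 0 0 0"
}}

```text
t: 20.25
position: [0.4422, 0.0637, 0.1675]
tcp_rot: [3.096, -0.534, -0.005]
contact_force: [-0.4, -0.5, -0.6]
width: 0.0595
```

```bash
python3 look.py r .4422 .0637 -.345 wr.png; python3 -c "
from h import *
gopose(.4422,.0637,.009,-.345)"
```

```text
(np.float64(1.9), 0.64)
[ 0.4438  0.0643 -0.3512] 0.1300952434539795
tilt [-0.001  0.    -1.   ] turn wz deg 0.2 then shift tool mm [ -0.7   0.3 159.3] unturned [ -0.7   0.3 159.3] j6 1.9
```

View pics/wr.png

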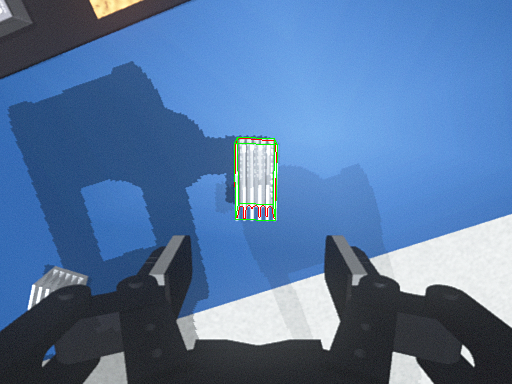

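Wrist view: r is at about (256,178), the model matches, and it is aligned between the fingers.

Call:
{"api": "servo_tool", "payload": {
  "rows": "0.6 -0.8 40 0 0 0.5;0 0 45 0 0 0;0 0 40 0 0 0;0 0 22 0 0 0;0 0 12 0 0 0;0 0 0 0 0 0"
}}

```text
t: 20.95
position: [0.4432, 0.0642, 0.0082]
tcp_rot: [3.093, -0.55, -0.005]
contact_force: [-0.0, -0.6, 0.3]
width: 0.0598
```

Call:
{"api": "servo_tool", "payload": {
  "rows": "0 0 0 0 0 0;0 0 0 0 0 0;0 0 0 0 0 0;0 0 0 0 0 0;0 0 0 0 0 0;0 0 0 0 0 0",
  "claw": 20,
  "force": 40
}}

```text
t: 21.55
position: [0.445, 0.0642, 0.0105]
tcp_rot: [-3.092, 0.551, -0.003]
contact_force: [-0.7, 0.1, 6.7]
width: 0.0334
```

Call:
{"api": "servo_tool", "payload": {
  "rows": "0 0 -15 0 0 0;0 0 -30 0 0 0;0 0 -40 0 0 0;0 0 -40 0 0 0;0 0 -40 0 0 0;0 0 0 0 0 0;0 0 0 0 0 0"
}}

```text
t: 22.25
position: [0.4445, 0.0642, 0.1754]
tcp_rot: [-3.092, 0.551, -0.004]
contact_force: [-0.9, 1.0, -1.5]
width: 0.0338
```

```bash
python3 -c "
from h import *
gopose(.6567,-.0591,.173,0.007)"
```

```text
tilt [ 0.003 -0.001 -1.   ] turn wz deg -20.6 then shift tool mm [211.3 124.8   2.8] unturned [241.8  42.4   3. ] j6 1.91
```

Call:
{"api": "servo_tool", "payload": {
  "rows": "0 0 0 0 0 -6.9;0 0 0 0 0 -6.9;0 0 0 0 0 -6.8;35.2 20.8 0 0 0 0;35.2 20.8 0 0 0 0;35.2 20.8 0 0 0 0;35.2 20.8 0 0 0 0;35.2 20.8 0 0 0 0"
}}

```text
t: 23.05
position: [0.6203, -0.0393, 0.1717]
tcp_rot: [-3.141, -0.01, 0.007]
contact_force: [0.3, 0.6, -1.0]
width: 0.0335
```

Call:
{"api": "servo_tool", "payload": {
  "rows": "35.2 20.8 0 0 0 0;0 0 30 0 0 0;0 0 30 0 0 0;0 0 20 0 0 0;0 0 0 0 0 0;0 0 0 0 0 0"
}}

```text
t: 23.65
position: [0.6547, -0.059, 0.0928]
tcp_rot: [-3.141, -0.01, 0.006]
contact_force: [-0.1, -0.3, -1.2]
width: 0.0338
```

```bash
python3 lookp.py wp4.png; python3 fitp.py pics/wp4.npz r .084 .6567 -.0591 .0309; python3 -c "
from h import *
gopose(.6567,-.0591,.0165,0.007)"
```

```text
pad_a [ 89. 130. 169. 251.] 0.89 [0.6585 0.032 ]
pad_a [  0. 127.  49. 253.] 0.71 [0.6582 0.1066]
pad_a [352. 128. 423. 252.] 0.7 [ 0.6606 -0.1521]
pad_a [224. 131. 293. 184.] 0.6 [ 0.6832 -0.0603]
sink_s_center [356. 142. 459. 282.] 0.76 [ 0.6436 -0.1685]
[[406.8947 253.2318]
 [345.7195 253.2007]
 [422.8895 132.2887]
 [355.1356 132.294 ]]
tilt [ 0.002  0.    -1.   ] turn wz deg -0.1 then shift tool mm [-1.8 89.7 75.6] unturned [-1.7 89.7 75.6] j6 1.37
row [ 0.6563 -0.0143 -0.0015] 0.04394251108169556
(np.float64(1.5), 0.67)
sink (array([ 0.6536, -0.0599,  0.0114]), np.float64(0.23260778188705444))
tilt [ 0.002  0.    -1.   ] turn wz deg -0.0 then shift tool mm [-0.5 -0.3 79.3] unturned [-0.5 -0.3 79.3] j6 1.37
```

View pics/wp4.png

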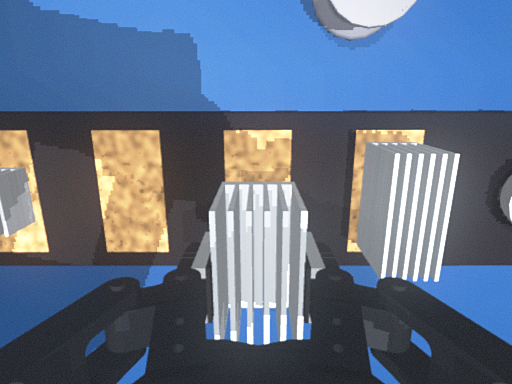

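r is held straight over pad c (pad columns 224–292, sink centred at about 258); s and p stand undisturbed. Lowering.

Call:
{"api": "servo_tool", "payload": {
  "rows": "0.5 0 30 0 0 0;0 0 30 0 0 0;0 0 10 0 0 0;0 0 4 0 0 0;0 0 2 0 0 0;0 0 0 0 0 0;0 0 0 0 0 0"
}}

```text
t: 24.55
position: [0.6576, -0.0594, 0.0198]
tcp_rot: [3.141, 0.01, 0.003]
contact_force: [0.2, 0.5, -0.1]
width: 0.0336
```

Call:
{"api": "servo_tool", "payload": {
  "rows": "0 0 1.5 0 0 0;0 0 0 0 0 0;0 0 0 0 0 0"
}}

```text
t: 24.85
position: [0.6566, -0.0592, 0.0172]
tcp_rot: [-3.142, -0.01, -0.0]
contact_force: [-0.5, -0.1, -1.9]
width: 0.0331
```

```bash
python3 -c "
from h import *
print(readout.get_obs()['contact_force'])
gopose(.6565,-.0592,.0165,0.006)"
```

```text
[-0.46342683 -0.06729997 -1.91842933]
tilt [ 0. -0. -1.] turn wz deg 0.0 then shift tool mm [-0.1  0.   0.7] unturned [-0.1  0.   0.7] j6 1.37
```

Call:
{"api": "servo_tool", "payload": {
  "rows": "0 0 1 0 0 0;0 0 0.5 0 0 0;0 0 0 0 0 0;0 0 0 0 0 0"
}}

```text
t: 25.25
position: [0.6567, -0.0592, 0.0165]
tcp_rot: [3.142, 0.01, 0.001]
contact_force: [-3.3, -0.7, 6.6]
width: 0.0334
```

Call:
{"api": "servo_tool", "payload": {
  "rows": "0 0 0 0 0 0;0 0 0 0 0 0;0 0 0 0 0 0;0 0 0 0 0 0",
  "claw": 60
}}

```text
t: 25.65
position: [0.6565, -0.0592, 0.0153]
tcp_rot: [-3.141, -0.01, 0.0]
contact_force: [-0.2, 0.1, -0.0]
width: 0.0598
```

Call:
{"api": "servo_tool", "payload": {
  "rows": "0 0 -20 0 0 0;0 0 -40 0 0 0;0 0 -40 0 0 0;0 0 -40 0 0 0;0 0 -44 0 0 0;0 0 0 0 0 0;0 0 0 0 0 0"
}}

```text
t: 26.35
position: [0.6573, -0.0593, 0.2009]
tcp_rot: [3.141, 0.01, 0.005]
contact_force: [0.3, -0.3, -0.2]
width: 0.0603
```

```bash
python3 look.py r .6565 -.0592 0.006 wr2.png .006; python3 -c "
from h import *
gopose(.389,.2935,.17,2.4826)"
```

```text
(np.float64(5.9), 0.94)
[ 0.6551 -0.0599 -0.0004] 0.11975312232971191
tilt [-0.002 -0.001 -1.   ] turn wz deg 38.1 then shift tool mm [-426.4 -115.5   29.2] unturned [-264.1 -354.2   29. ] j6 1.37
```

View pics/wr2.png

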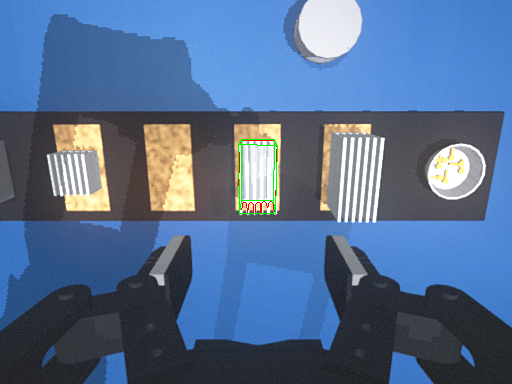

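r is centred on pad c (sink columns 239–277, pad 235–281). Now q.

Call:
{"api": "servo_tool", "payload": {
  "rows": "-24 -32.2 0 0 0 0;-24 -32.2 0 0 0 0;-24 -32.2 0 0 0 0;-24 -32.2 0 0 0 0;-24 -32.2 0 0 0 0;-24 -32.2 0 0 0 0;-24 -32.2 0 0 0 0;-24 -32.2 0 0 0 0"
}}

```text
t: 27.25
position: [0.4604, 0.1978, 0.1976]
tcp_rot: [3.141, 0.01, -0.006]
contact_force: [0.8, 1.1, -0.1]
width: 0.0596
```

Call:
{"api": "servo_tool", "payload": {
  "rows": "-24 -32.2 0 0 0 0;-24 -32.2 0 0 0 0;-24 -32.2 0 0 0 0;0 0 6 0 0 7.6;0 0 6 0 0 7.6;0 0 6 0 0 7.6;0 0 6 0 0 7.6;0 0 5 0 0 7.7"
}}

```text
t: 28.05
position: [0.3887, 0.2925, 0.1684]
tcp_rot: [2.967, -1.022, -0.005]
contact_force: [-0.2, -0.2, 0.5]
width: 0.0599
```

Call:
{"api": "servo_tool", "payload": {
  "rows": "0 0 0 0 0 0;0 0 0 0 0 0"
}}

```text
t: 28.25
position: [0.3894, 0.2928, 0.1694]
tcp_rot: [2.973, -1.01, -0.003]
contact_force: [-0.3, -0.7, 0.5]
width: 0.0596
```

```bash
python3 look.py q .389 .2935 -.659 wq.png; python3 -c "
from h import *
gopose(.389,.2935,.006,2.4826)"
```

```text
(np.float64(2.8), 0.78)
[ 0.3894  0.2947 -0.6768] 0.11459428071975708
tilt [-0.     0.001 -1.   ] turn wz deg 0.2 then shift tool mm [-1.000e+00  1.000e-01  1.642e+02] unturned [-1.000e+00  1.000e-01  1.642e+02] j6 2.73
```

View pics/wq.png

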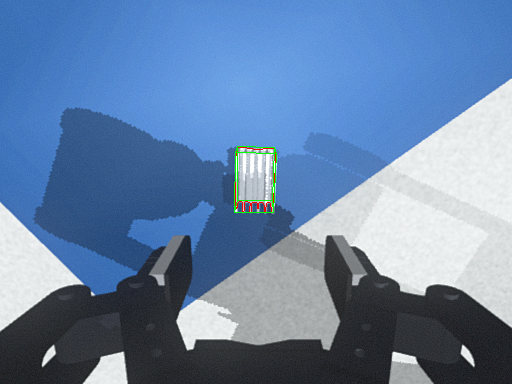

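Wrist view: q is at about (255,180), aligned between the fingers.

Call:
{"api": "servo_tool", "payload": {
  "rows": "-1.2 -1 40 0 0 0.5;0 0 45 0 0 0;0 0 40 0 0 0;0 0 24 0 0 0;0 0 14 0 0 0;0 0 0 0 0 0"
}}

```text
t: 28.95
position: [0.3887, 0.2941, 0.0059]
tcp_rot: [2.967, -1.025, -0.004]
contact_force: [-0.7, 0.4, 0.1]
width: 0.0602
```

Call:
{"api": "servo_tool", "payload": {
  "rows": "0 0 0 0 0 0;0 0 0 0 0 0;0 0 0 0 0 0;0 0 0 0 0 0;0 0 0 0 0 0;0 0 0 0 0 0",
  "claw": 20,
  "force": 40
}}

```text
t: 29.55
position: [0.3908, 0.2953, 0.0086]
tcp_rot: [-2.967, 1.028, -0.002]
contact_force: [0.2, -0.0, 6.6]
width: 0.0338
```

Call:
{"api": "servo_tool", "payload": {
  "rows": "0 0 -15 0 0 0;0 0 -30 0 0 0;0 0 -40 0 0 0;0 0 -40 0 0 0;0 0 -40 0 0 0;0 0 0 0 0 0;0 0 0 0 0 0"
}}

```text
t: 30.25
position: [0.3904, 0.2951, 0.1737]
tcp_rot: [-2.966, 1.028, -0.003]
contact_force: [0.1, 0.3, -1.0]
width: 0.0332
```

```bash
python3 -c "
from h import *
gopose(.6567,.0308,.17,0.006)"
```

```text
tilt [ 0.001 -0.003 -1.   ] turn wz deg -38.6 then shift tool mm [264.7 265.9   3.2] unturned [372.7  42.9   3.9] j6 2.74
```

Call:
{"api": "servo_tool", "payload": {
  "rows": "0 0 0 0 0 -7.7;0 0 0 0 0 -7.7;0 0 0 0 0 -7.7;0 0 0 0 0 -7.7;0 0 0 0 0 -7.8;29.4 29.5 0 0 0 0;29.4 29.5 0 0 0 0;29.4 29.5 0 0 0 0"
}}

```text
t: 31.05
position: [0.4779, 0.2057, 0.1706]
tcp_rot: [3.141, 0.012, -0.006]
contact_force: [0.1, 0.3, -0.2]
width: 0.0333
```

Call:
{"api": "servo_tool", "payload": {
  "rows": "29.4 29.5 0 0 0 0;29.4 29.5 0 0 0 0;29.4 29.5 0 0 0 0;29.4 29.5 0 0 0 0;29.4 29.5 0 0 0 0;29.4 29.5 0 0 0 0;0 0 0 0 0 0"
}}

```text
t: 31.75
position: [0.6592, 0.0267, 0.1702]
tcp_rot: [3.14, 0.005, 0.001]
contact_force: [-1.0, 0.7, -1.0]
width: 0.033
```

Call:
{"api": "servo_tool", "payload": {
  "rows": "0 0 30 0 0 0;0 0 30 0 0 0;0 0 20 0 0 0;0 0 0 0 0 0;0 0 0 0 0 0"
}}

```text
t: 32.25
position: [0.6549, 0.0314, 0.0913]
tcp_rot: [-3.141, -0.011, 0.005]
contact_force: [-0.5, 0.4, -1.0]
width: 0.0333
```

```bash
python3 lookp.py wp5.png; python3 fitp.py pics/wp5.npz q .084 .6567 .0308 .0309; python3 -c "
from h import *
gopose(.6565,.0308,.0146,0.006)"
```

```text
pad_a [221. 131. 290. 194.] 0.95 [0.6798 0.0321]
pad_a [349. 134. 426. 252.] 0.78 [ 0.6587 -0.0616]
pad_a [ 89. 130. 170. 255.] 0.64 [0.6577 0.1214]
pad_a [470. 131. 510. 253.] 0.63 [ 0.6602 -0.1342]
sink_s_center [478. 144. 512. 270.] 0.97 [ 0.6492 -0.1398]
[[528.316  255.3267]
 [466.8094 255.2944]
 [557.5112 133.9158]
 [489.3614 133.9078]]
tilt [ 0.002  0.    -1.   ] turn wz deg -0.1 then shift tool mm [ -2.7 180.1  73.7] unturned [ -2.4 180.2  73.7] j6 1.51
row [ 0.6572 -0.0145  0.0093] 0.4980769157409668
(np.float64(13.9), 0.73)
sink (array([0.6544, 0.0304, 0.0076]), np.float64(0.146406352519989))
tilt [ 0.002  0.    -1.   ] turn wz deg 0.0 then shift tool mm [-0.8  0.3 79.2] unturned [-0.8  0.3 79.2] j6 1.51
```

View pics/wp5.png

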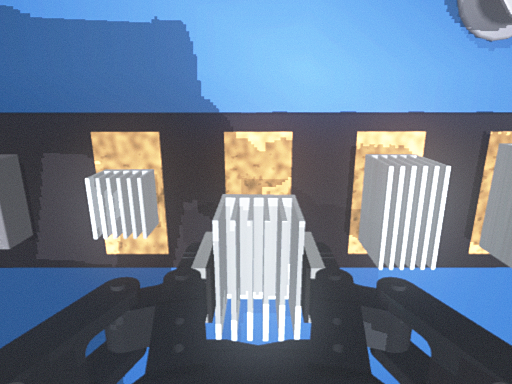

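q is centred over pad b, at about column 259 (pad 225–292). Lowering.

Call:
{"api": "servo_tool", "payload": {
  "rows": "0.3 0.3 30 0 0 0;0 0 30 0 0 0;0 0 10 0 0 0;0 0 4 0 0 0;0 0 2 0 0 0;0 0 1.5 0 0 0;0 0 0 0 0 0;0 0 0 0 0 0"
}}

```text
t: 33.25
position: [0.6572, 0.0307, 0.0159]
tcp_rot: [-3.142, -0.01, -0.002]
contact_force: [0.2, -0.5, -1.0]
width: 0.0333
```

Call:
{"api": "servo_tool", "payload": {
  "rows": "0 0 1 0 0 0;0 0 0 0 0 0;0 0 0 0 0 0"
}}

```text
t: 33.55
position: [0.6571, 0.0307, 0.0147]
tcp_rot: [-3.142, -0.01, -0.002]
contact_force: [-0.7, -0.9, 4.5]
width: 0.0335
```

Call:
{"api": "servo_tool", "payload": {
  "rows": "0 0 0.5 0 0 0;0 0 0 0 0 0;0 0 0 0 0 0"
}}

```text
t: 33.85
position: [0.6571, 0.0307, 0.0147]
tcp_rot: [-3.142, -0.01, -0.002]
contact_force: [-2.0, -0.5, 9.4]
width: 0.0334
```

Call:
{"api": "servo_tool", "payload": {
  "rows": "0 0 0 0 0 0;0 0 0 0 0 0;0 0 0 0 0 0;0 0 0 0 0 0",
  "claw": 60
}}

```text
t: 34.25
position: [0.6563, 0.0308, 0.0132]
tcp_rot: [-3.141, -0.01, 0.001]
contact_force: [-0.0, -0.7, -0.6]
width: 0.0598
```

Call:
{"api": "servo_tool", "payload": {
  "rows": "0 0 -20 0 0 0;0 0 -40 0 0 0;0 0 -40 0 0 0;0 0 -40 0 0 0;0 0 -45 0 0 0;-30 0 -30 0 0 0;0 0 0 0 0 0;0 0 0 0 0 0"
}}

```text
t: 35.05
position: [0.6265, 0.0306, 0.2292]
tcp_rot: [-3.142, -0.01, -0.003]
contact_force: [-0.1, -0.1, -0.2]
width: 0.0599
```

```bash
cat > fin.py <<'E'
from h import *
np.set_printoptions(precision=4,suppress=True)
s=cam('wrist','final_w.png'); 
T=dict(p=.1208,q=.0308,r=-.0592,s=-.1492)
for k,y in T.items():
    m=bestmask('wrist',f'sink_{k}_center',s,(.6565,y,.006+DIM[k][2]/2))
    if m is None: print(k,None); continue
    print(k,m[1:],fit([(s,m[0])],lambda p:[box(*p,DIM[k])],(.6565,y,.006,.005),fz=False,steps=(.004,.004,.004,.05)))
t=cam('side'); cv2.imwrite('pics/final_s.png',cv2.resize(t['image'][100:340,130:450,::-1],(800,600)))
print(spotter.pinpoint('side','cleaner_center')[:1])
E
python3 fin.py
```

```text
p (np.float64(2.3), 0.82) (array([0.6553, 0.1203, 0.0125]), np.float64(0.04172921180725098))
q (np.float64(3.6), 0.75) (array([ 0.6565,  0.0299, -0.0095]), np.float64(0.07507187128067017))
r None
s (np.float64(2.7), 0.97) (array([ 0.6566, -0.1496,  0.001 ]), np.float64(0.02863180637359619))
[{'position': [254.2, 123.2], 'conf': 0.82}]
```

View pics/final_w.png

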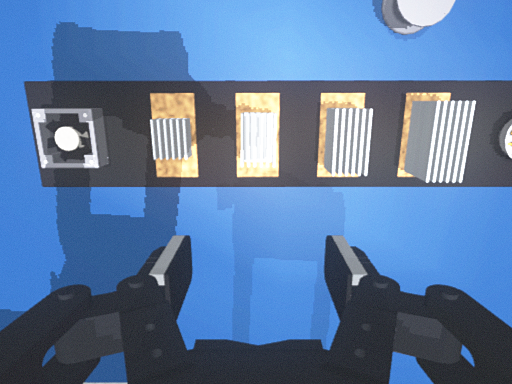

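View pics/final_s.png

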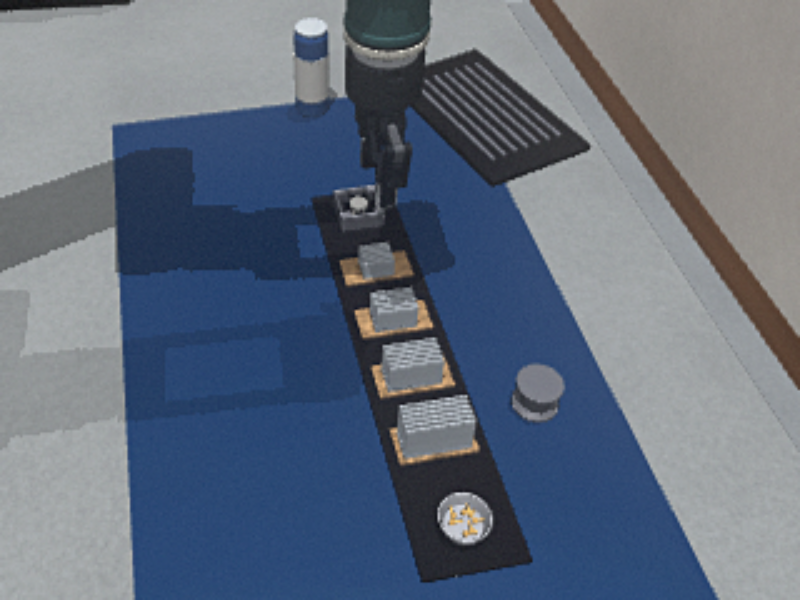

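Both views show p, q, r and s in order from fan to dish. Each stands on its base, centred and square on its pad, the can is in place and the gripper is clear.

```bash
python3 -c "
from rig import order
print(order.sign_off())"
```

```text
the job is handed in; nothing more can be done
None
```

All four heatsinks are on their pads in order of size, p, q, r, s from the fan to the screw dish, and the job is handed in. The arm took about 35 s of the 104 s allowed. It finished open and clear, with its TCP 0.23 m above the work surface.

- **Position:** In the final wrist picture, box fits put p, q and s within about 1–1.5 mm of their pad centres and within about 0.7° of square.
- **Heatsink r:** The network did not find r in that last picture. I relied on the check right after placing it, which put it about 1.5 mm off centre and 0.4° from square, and the final pictures show it unmoved.
- **Upright:** The final wrist and side pictures show all four standing on their bases with fins running across the tray.
- **Can:** The network's point for the can differs by 3–4 px between the first and last side pictures. I put that down to detector scatter, since the arm never went near it.
- **Forces:** At the readings I took, the wrist force stayed at about 11 N or less.

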